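# Feel along the horse jaw's cheek teeth

## Robot

A 6-joint arm with a two-finger parallel gripper is mounted at the origin on the work surface. World frame = base frame: x ahead of the robot, y to its left, z up, the work surface at z = 0. Lengths are in m, angles in rad, forces in N, time in s.
With the tool pointing down it reaches from about 0.275 to 0.825 m from the base axis. Payload 4.9 kg.
Tool frame: the origin (TCP) lies midway between the tips of the shut fingers; the grasp point (between the pads) lies 19 mm behind it; z points along the fingers, y is the line along which they close (so a half turn about z gives the same grasp; the last joint's range is limited). The gripper opens to 85 mm and grips with 20 to 120 N. Pads are 22 mm wide; open, the fingers measure 114 mm over their backs; the gripper's body (76 mm by 85 mm) begins 54 mm behind the grasp point. The pads swing forward as they close: fully open they stand 13 mm farther back than shut.
Start: joints at [-1.326, 0.326, -0.193, 1.052, 0, 1.437], TCP at [0.203, -0.511, 0.2] pointing down, gripper open.
Joint ranges: [-2.65, 2.65], [-0.97, 1.79], [-1.3, 1.35], [-1.93, 2.1], [-1.47, 1.37], [-3.14, 3.14]. Speed limits (rad/s): [2.57, 2.57, 3.14, 3.14, 3.14, 3.14].

## Interface

Orientations are given as a unit quaternion [x, y, z, w].
In Python, from plant import arm gives the robot as it stands. The module is installed in compiled form; this text tells all that it offers.
- The arm moves only by the tool servo_tool, never from a script. Its argument "increments" is one flat list of numbers, 7 for each row, row after row: the shift along the tool's x, y, z in mm, then the turn, a rotation vector about the tool's x, y, z in degrees, then the finger opening in mm, from 0 to 85.4. In form: [dx, dy, dz, rx, ry, rz, grip, dx, dy, dz, rx, ry, rz, grip, ...]. A call has 1 to 8 rows; each row shifts and turns the commanded pose from where the row before left it, along the tool's axes as they then stand; what a row does not reach is not made up. A row lasts 1/8 s, in which the tool goes at most 62.5 mm and 10.7 degrees, less where a joint would pass 70% of its speed; a pose out of reach is approached as far as the arm can. A call with a gripper value outside its range is refused whole. The fingers move at their own pace and stop on an object; "grip_force" is the grip in N (left out, the last holds). Time passes only in rows, so rows that do not move let the fingers close. It gives the time, the measured TCP pose, the force, the opening and the grip force at its end, in the units of the state.
- arm.get_obs(): the state, without advancing time (a new reading comes with each control period).
- arm.grab_frame(name): name is "scene" or "top"; returns a dict with "img" (400x640x3 uint8, red, green, blue), "intrinsics" (3x3 intrinsics, pixels), "R" (3x3) and "t" (3): a world point X has camera coordinates R X + t. Camera axes: x right, y down, z forward; pixel columns grow to the right and rows downward; lengths in m; the calibration is good to about 2 mm. A picture is of the moment at which its call begins. There is no depth.
- arm.close_job(): hands the job in; it is judged then, once.
Trained networks look in the newest picture that a camera, given by its name, has taken for a name from the list of things; names that differ only in an ending like _2 or _b are one class to them, and where a whole thing is asked for, a point or a joint stands for the part that bears it (a point fixed in the world has none). Each returns a list of dicts, best first, with "score" (0 to 1); they miss things now and then, are a little off and sometimes report something else, mostly with a low value. They report only what shows in the picture. A call takes as long as a camera call.
- arm.search_frame(target, camera): "point" ([x, y, z] in m, in the coordinates of the camera as it stood for that picture, good to about 4 mm: the middle of the surface that is visible of it).
The state is a dict: "time_s": time; "joints": joint angles; "dq": joint speeds; "tau": joint torques, N m; "eef_pos": TCP position; "ee_rot": TCP orientation; "contact_force": force on the tool from outside, world axes, zero at the start; "moment": the same for the moment, N m; "finger_gap": finger opening in m; "grasp_force": force on a finger pad.
Only numpy, scipy, OpenCV 4.12 (cv2) and the standard library are available. Lean on these libraries where they do the work, as an engineer would, in place of code of your own. Each camera call takes 0.05 s, during which the arm holds its last target. There are 200 camera calls.

## Task

The horse's lower jaw on the desk has one complete row of six cheek teeth; in the other row one tooth is missing. With the fingertips, feel lightly along the chewing surfaces of the complete row, touching every tooth one after the other from the front one (nearest the incisors) to the rearmost, and finish with the fingertips still resting lightly on the rearmost tooth alone, so that it can be compared with the radiograph. Do not shift, tip or lift the jaw, and leave the other things on the desk where they are.

Things in the scene. Friction and masses are not known exactly. Their poses are not given: they have to be found in the camera images.
- jaw: Horse's lower jaw, bare cream bone, rigid, loose, 2 kg, 365 x 153 mm. From above a narrow V, closed at the front where six incisors stand. Origin on the desk, on the mid line, half way along the tooth rows; x runs from front (incisors, x -220 mm) to rear (sawn ends, +140), z up. Complete row of cheek teeth: +y side, y 38 mm (first) to 54 mm (sixth). The -y row mirrors it but lacks its fourth tooth.
- tooth1: First (front) cheek tooth of the complete row, fixed in the jaw, 32 mm along the row, 14.5 mm wide. Origin at the centre of its chewing surface, about 80 mm above the desk; x along the row to the rear, z out of the surface (0.06 rad off vertical). Its top is flat, 7 mm shorter and 4 mm narrower than the tooth, with bevelled edges.
- tooth2: Second cheek tooth, 29 x 16.5 mm; origin and axes as for the first; about 82 mm high, leaning 0.09 rad. Between neighbouring teeth lies a groove 2 mm deep and 7 mm wide at the top. Around the row nothing of the jaw stands higher than the teeth; the bone lies 16 mm below their tops.
- tooth3: Third cheek tooth, 28 x 17 mm; origin and axes as for the first; about 85 mm high, leaning 0.10 rad.
- tooth4: Fourth cheek tooth, 28 x 17 mm; origin and axes as for the first; about 88 mm high, leaning 0.12 rad.
- tooth5: Fifth cheek tooth, 29 x 16.5 mm; origin and axes as for the first; about 92 mm high, leaning 0.14 rad.
- tooth6: Sixth and rearmost cheek tooth, 33 x 14.5 mm; origin and axes as for the first; about 97 mm high, leaning 0.17 rad. The jaw's lower edges rest on the desk from below the first tooth to 30 mm behind the sixth, so it does not rock under light pressure on the teeth.
- pulled_tooth: Bystander: the pulled cheek tooth, 72 mm long, 27 mm wide, 16 mm high, loose on the desk outside the jaw's incomplete row. Origin under its middle, x along its length.
- mouth_mirror: Bystander: a steel mouth mirror, 200 mm long with a 12 mm thick handle and a 30 mm round head, loose on the desk outside the jaw's complete row. Origin under the middle of the handle, x towards the head.
- disc_spindle: Bystander: a round spindle box of discs, 126 mm across, 76 mm high, to the robot's right. Origin under its centre.
- mouse: Bystander: a black computer mouse, 110 x 60 x 36 mm, to the robot's left. Origin under its middle.

How it is judged:
On the way, in this order (a step that is already met when the one before it is completed fails the run):
1. the fingers touch the first (front) cheek tooth of the complete row and not yet the next one (contact force between the fingers and tooth1 above 0.2 N and contact force between the fingers and tooth2 below 0.1 N), for 0.1 s.
2. the fingers touch the second cheek tooth of the complete row and not yet the next one (contact force between the fingers and tooth2 above 0.2 N and contact force between the fingers and tooth3 below 0.1 N), for 0.1 s.
3. the fingers touch the third cheek tooth of the complete row and not yet the next one (contact force between the fingers and tooth3 above 0.2 N and contact force between the fingers and tooth4 below 0.1 N), for 0.1 s.
4. the fingers touch the fourth cheek tooth of the complete row and not yet the next one (contact force between the fingers and tooth4 above 0.2 N and contact force between the fingers and tooth5 below 0.1 N), for 0.1 s.
5. the fingers touch the fifth cheek tooth of the complete row and not yet the next one (contact force between the fingers and tooth5 above 0.2 N and contact force between the fingers and tooth6 below 0.1 N), for 0.1 s.
6. the fingers touch the sixth (rearmost) cheek tooth of the complete row (contact force between the fingers and tooth6 above 0.2 N), for 0.1 s.
At the end, for the whole second after the job is handed in: The fingertips rest on the sixth (rearmost) tooth of the complete row with 0.2 to 20 N, touch none of the first five, and the jaw is at rest, its middle, first and sixth tooth within 15 mm of where they were, level to 0.05 rad (contact force between the fingers and tooth6 between 0.2 and 20 N and contact force between the fingers and tooth1 below 0.1 N and contact force between the fingers and tooth2 below 0.1 N and contact force between the fingers and tooth3 below 0.1 N and contact force between the fingers and tooth4 below 0.1 N and contact force between the fingers and tooth5 below 0.1 N and angle between jaw's own z axis and vertical below 0.05 rad and linear speed of jaw below 0.02 m/s and distance of each of jaw, tooth1, tooth6 from where it was at the start of the episode below 0.015 m); the arm keeps its last pose, push and grip.
It fails at once if the jaw is pressed hard (over 30 N) instead of lightly (contact force between the fingers and jaw above 30 N).
It fails at once if the jaw is shifted or turned so that its middle, first or sixth tooth moves by more than 20 mm (distance of any of jaw, tooth1, tooth6 from where it was at the start of the episode above 0.02 m).
It fails at once if the jaw is lifted by more than 8 mm or tipped by more than 0.1 rad (height (world z) of jaw above 0.008 m or angle between jaw's own z axis and vertical above 0.1 rad).
It fails at once if another thing on the desk is moved by more than 15 mm (distance of any of pulled_tooth, mouth_mirror, disc_spindle, mouse from where it was at the start of the episode above 0.015 m).
It also fails if it takes over 54 s, if anything falls off the work surface, if the arm or the gripper's body presses on something with over 40 N, if the wrist force passes 120 N, or if a joint passes its speed limit or range.

## Working session

There is one attempt and no reset: what is moved stays moved. The work goes in short steps, Python scripts to look and compute and a tool call to move; the robot and the scene stay as the last step left them, time stands still between calls to the robot, and variables do not carry over. Pictures are saved under pics/ and viewed, at most 10 in all, crops included, and the job is handed in when it is done.

Besides the shell and the picture viewer there is one more tool, called after "Emit:" as a command line: name --argument value ..., lists and objects as JSON in quotes. servo_tool: Moves the arm, as the interface text tells. Its arguments: {"type":"object","properties":{"increments":{"type":"array","items":{"type":"number"}},"grip_force":{"type":"number"}},"required":["increments"]}

```bash
mkdir -p pics; cat > h.py <<'E'
from plant import arm
import numpy as np, cv2
def world(p,f): return f["R"].T@(np.array(p)-f["t"])
def rays(uv,f):
    d=f["R"].T@np.linalg.inv(f["intrinsics"])@np.array([uv[0],uv[1],1.]); return -f["R"].T@f["t"], d
def at_z(uv,f,z):
    o,d=rays(uv,f); return o+d*(z-o[2])/d[2]
def proj(X,f):
    c=f["intrinsics"]@(f["R"]@np.array(X)+f["t"]); return c[:2]/c[2]
E
python3 - <<'E'
from h import *
for c in("top","scene"):
    f=arm.grab_frame(c); cv2.imwrite(f"pics/{c}0.png",f["img"][:,:,::-1])
    np.savez(c+"0.npz",**f)
    print(c,-f["R"].T@f["t"])
    for n in["jaw"]+[f"tooth{i}" for i in range(1,7)]+["pulled_tooth","mouth_mirror","disc_spindle","mouse"]:
        for r in arm.search_frame(n,c)[:2]: print(c,n,round(r["score"],2),world(r["point"],f).round(3),proj(world(r["point"],f),f).round())
print(arm.get_obs())
E
```

```text
top [ 0.40053954 -0.01869646  1.46440431]
top jaw 0.8 [ 0.504 -0.019  0.065] [329. 233.]
top tooth1 0.55 [ 0.459 -0.013  0.082] [327. 249.]
top tooth1 0.47 [0.553 0.099 0.1  ] [286. 213.]
top tooth2 0.55 [ 0.459 -0.013  0.082] [327. 249.]
top tooth2 0.47 [0.553 0.099 0.1  ] [286. 213.]
top tooth3 0.55 [ 0.459 -0.013  0.082] [327. 249.]
top tooth3 0.47 [0.553 0.099 0.1  ] [286. 213.]
top tooth4 0.55 [ 0.459 -0.013  0.082] [327. 249.]
top tooth4 0.47 [0.553 0.099 0.1  ] [286. 213.]
top tooth5 0.55 [ 0.459 -0.013  0.082] [327. 249.]
top tooth5 0.47 [0.553 0.099 0.1  ] [286. 213.]
top tooth6 0.55 [ 0.459 -0.013  0.082] [327. 249.]
top tooth6 0.47 [0.553 0.099 0.1  ] [286. 213.]
top pulled_tooth 0.47 [ 0.615 -0.077  0.013] [350. 196.]
top disc_spindle 0.74 [ 0.424 -0.473  0.071] [498. 266.]
top mouse 0.72 [0.53  0.428 0.028] [171. 222.]
top mouse 0.68 [0.556 0.099 0.101] [286. 212.]
scene [ 1.18190217 -0.56526427  0.97180059]
scene jaw 0.85 [ 0.544 -0.004  0.059] [310. 197.]
scene tooth1 0.47 [ 0.466 -0.015  0.081] [289. 180.]
scene tooth1 0.44 [0.483 0.003 0.078] [298. 181.]
scene tooth2
[... 776 characters left out ...]
. 142.]
{'time_s': 1.2, 'joints': array([-1.32620275e+00,  3.26197429e-01, -1.92568530e-01,  1.05198560e+00,
       -1.99648692e-05,  1.43657354e+00]), 'dq': array([ 0.00080361,  0.00077334, -0.00156324,  0.00082867,  0.00030201,
       -0.00029475]), 'tau': array([-8.38547530e-04, -4.43331277e+01,  2.62758601e+01,  1.13799080e-03,
       -1.13575184e-04,  3.57151855e-06]), 'eef_pos': array([ 0.2034043 , -0.51104968,  0.20029421]), 'ee_rot': array([ 9.82115834e-01,  1.88277691e-01, -8.73270313e-06,  2.28985731e-05]), 'contact_force': array([ 0.24772184, -0.81296983,  0.0733398 ]), 'moment': array([ 0.00978257, -0.026147  , -0.00036185]), 'grasp_force': 0.0, 'finger_gap': 0.08559966958856102}
```

```bash
python3 - <<'E'
from h import *
f=cv2.imread("pics/top0.png")
cv2.imwrite("pics/topc.png",cv2.resize(f[180:300,250:410],None,fx=5,fy=5,interpolation=cv2.INTER_CUBIC)[:600,:800])
f=cv2.imread("pics/scene0.png")
cv2.imwrite("pics/scenec.png",cv2.resize(f[130:250,230:390],None,fx=5,fy=5,interpolation=cv2.INTER_CUBIC))
E
```

```text
(no output)
```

View pics/topc.png

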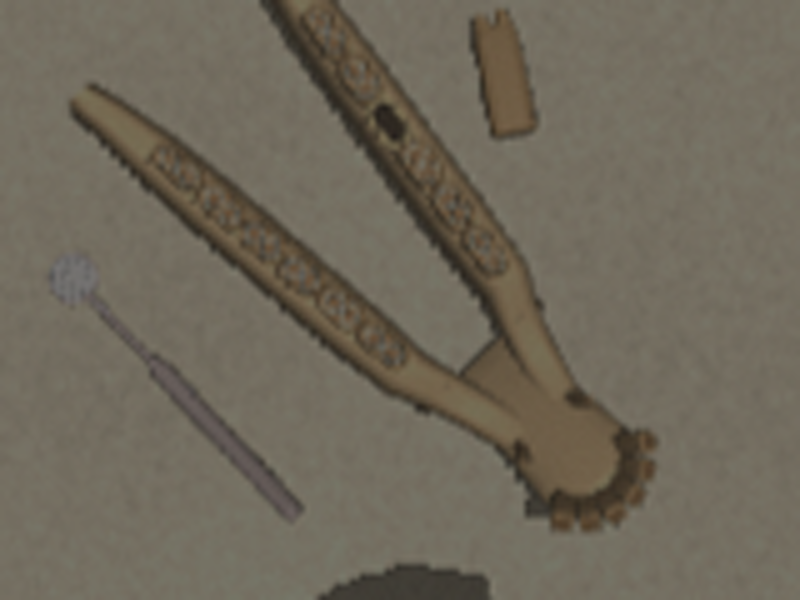

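View pics/scenec.png

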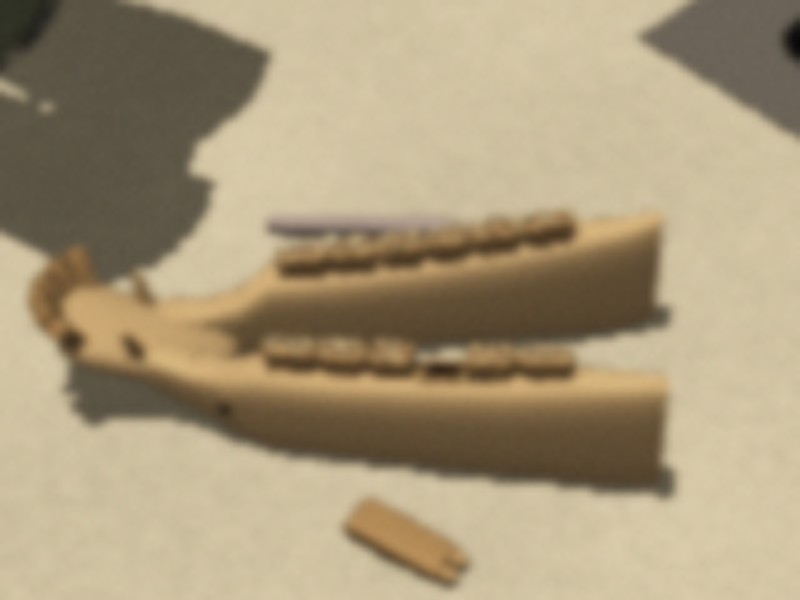

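The top crop shows the complete row on the left: tooth 1 at about (383,350) and tooth 6 at about (174,167). The right row has a dark socket at (388,122). In the scene crop the complete row is the upper one, from (303,255) to (548,220). Next I fit the jaw pose to these points.

```bash
cat > fit.py <<'E'
from h import *
from scipy.optimize import least_squares
L=[32,29,28,28,29,33]; Z=np.array([80,82,85,88,92,97.])
s=np.cumsum(L)-np.array(L)/2; x=s-s.mean(); x=s-sum(L)/2; y=np.interp(x,[x[0],x[-1]],[38,54])
T=np.c_[x,y,Z]/1000; M=T*[1,-1,1]
def world_pts(p,P): c,s_=np.cos(p[2]),np.sin(p[2]); return P@np.array([[c,s_,0],[-s_,c,0],[0,0,1]])+[p[0],p[1],0]
E
python3 - <<'E'
from fit import *
ft=dict(np.load("top0.npz")); fs=dict(np.load("scene0.npz"))
off={'t':(250,180),'s':(230,130)}
obs=[('t',T,[(383,350),(338,310),(297,275),(262,245),(220,208),(174,167)],range(6)),
('t',M,[(490,252),(457,208),(420,160),(358,75),(322,32)],[0,1,2,4,5]),
('s',T,[(303,257),(352,251),(403,245),(447,239),(498,231),(548,222)],range(6)),
('s',M,[(290,347),(343,347),(391,350),(490,355),(547,357)],[0,1,2,4,5])]
def res(p,sel='ts'):
    r=[]
    for c,P,uv,ix in obs:
        if c not in sel: continue
        W=world_pts(p,P)
        f=ft if c=='t' else fs
        for q,i in zip(uv,ix): r.append(proj(W[i],f)-(np.array(q)/5+off[c]-0.4))
    return np.ravel(r)
for sel in('t','s','ts'):
    o=least_squares(res,[.5,.0,.87],args=(sel,)); print(sel,o.x,np.degrees(o.x[2]),np.abs(o.fun).max()); 
    print(world_pts(o.x,T).round(4).tolist())
print(o.fun.reshape(-1,2).round(1).tolist())
np.save("p.npy",o.x)
E
```

```text
t [0.53840376 0.01186107 0.77382281] 44.33678081873704 0.9086521353692092
[[0.4593, -0.0123, 0.08], [0.4788, 0.0114, 0.082], [0.497, 0.0335, 0.085], [0.5149, 0.0553, 0.088], [0.5331, 0.0774, 0.092], [0.5529, 0.1015, 0.097]]
s [0.54574415 0.00942219 0.76056039] 43.576900536808495 1.014394599573535
[[0.4663, -0.0137, 0.08], [0.4861, 0.0097, 0.082], [0.5046, 0.0316, 0.085], [0.5228, 0.0531, 0.088], [0.5413, 0.075, 0.092], [0.5614, 0.0989, 0.097]]
ts [0.54104214 0.01146224 0.76893102] 44.05650236082648 1.7684208770117493
[[0.4618, -0.0123, 0.08], [0.4814, 0.0113, 0.082], [0.4997, 0.0333, 0.085], [0.5177, 0.055, 0.088], [0.536, 0.077, 0.092], [0.556, 0.101, 0.097]]
[[0.2, -1.3], [0.6, -0.8], [0.8, -0.8], [-0.2, -1.8], [0.2, -1.5], [0.5, -1.0], [-0.6, -0.9], [-0.8, -1.2], [0.3, -0.2], [0.2, -0.2], [0.4, -1.0], [-1.2, -1.8], [-0.6, -1.6], [-1.1, -1.6], [-0.3, -1.7], [-0.8, -1.6], [-0.1, -1.6], [-1.0, -0.8], [-0.9, -0.1], [-0.5, -0.4], [-0.1, -1.0], [-0.3, -1.4]]
```

Emit:
servo_tool --increments '[0, 0, 0, 0, 0, -9.62, 0, 0, 0, 0, 0, 0, -9.62, 0, 0, 0, 0, 0, 0, -9.62, 0, 40, -9, 0, 0, 0, 0, 0, 45, -9, 0, 0, 0, 0, 0, 45, -10, 0, 0, 0, 0, 0, 45, -10, 0, 0, 0, 0, 0, 45, -10, 0, 0, 0, 0, 0]'

```text
time_s: 2.2
eef_pos: [0.3066, -0.3094, 0.2004]
ee_rot: [0.904, 0.427, 0.0, 0.0]
contact_force: [0.4, -0.1, -0.2]
finger_gap: -0.0001
grasp_force: 0.0
```

Emit:
servo_tool --increments '[45, -10, 0, 0, 0, 0, 0, 45, -10, 0, 0, 0, 0, 0, 45, -10, 0, 0, 0, 0, 0, 45, -10, 0, 0, 0, 0, 0, 45, -10, 0, 0, 0, 0, 0, 45, -10, 0, 0, 0, 0, 0, 45, -10, 30, 0, 0, 0, 0, 0, 0, 30, 0, 0, 0, 0]'

```text
time_s: 3.2
eef_pos: [0.4538, -0.0204, 0.14]
ee_rot: [0.903, 0.429, 0.001, 0.0]
contact_force: [-1.3, -0.1, 0.3]
finger_gap: -0.0
grasp_force: 0.0
```

```bash
cat > go.py <<'E'
import sys
from h import *
from scipy.spatial.transform import Rotation as R
ex=2 if len(sys.argv)<2 else float(sys.argv[1])
c1=np.array([.4605,-.0125]); c6=np.array([.5545,.101]); u=(c6-c1)/np.linalg.norm(c6-c1)
L=[32,29,28,28,29,33]; s=np.cumsum(L)-np.array(L)/2; s=(s-s[0])/1000
o=arm.get_obs(); Rm=R.from_quat(o["ee_rot"]).as_matrix()
print(o["time_s"],o["eef_pos"].round(4),o["contact_force"].round(2),o["finger_gap"],"yaw",np.degrees(np.arctan2(Rm[1,0],Rm[0,0])),"z",Rm[:,2].round(3))
for i in range(6):
    t=np.r_[c1+u*(s[i]-.008),[.080,.082,.085,.088,.092,.097][i]]
    print(i+1,t.round(4),"tool delta mm",(1000*Rm.T@(t-o["eef_pos"])).round(1))
E
python3 go.py
```

```text
3.2 [ 0.4538 -0.0204  0.14  ] [-1.27 -0.12  0.29] -4.517866959709165e-05 yaw 50.85725308272488 z [ 0.002  0.    -1.   ]
1 [ 0.4554 -0.0187  0.08  ] tool delta mm [ 2.3  0.  60. ]
2 [0.4749 0.0048 0.082 ] tool delta mm [32.8  0.3 58. ]
3 [0.493  0.0268 0.085 ] tool delta mm [61.3  0.5 55.1]
4 [0.5109 0.0483 0.088 ] tool delta mm [89.3  0.8 52.1]
5 [0.5291 0.0703 0.092 ] tool delta mm [117.8   1.   48.2]
6 [0.5488 0.0942 0.097 ] tool delta mm [148.8   1.3  43.2]
```

Emit:
servo_tool --increments '[2, 0, 20, 0, 0, 0, 0, 0, 0, 24, 0, 0, 0, 0, 0, 0, 4, 0, 0, 0, 0, 0, 0, 0, 0, 0, 0, 0]'

```text
time_s: 3.7
eef_pos: [0.4536, -0.0214, 0.0927]
ee_rot: [0.904, 0.427, 0.0, 0.0]
contact_force: [0.0, 0.4, -0.2]
finger_gap: 0.0003
grasp_force: 0.0
```

```bash
python3 - <<'E'
from h import *
f=arm.grab_frame("scene"); g=arm.grab_frame("top")
p=arm.get_obs()["eef_pos"]; print(p, arm.get_obs()["contact_force"])
a=cv2.resize(f["img"][140:220,240:340,::-1],None,fx=7,fy=7,interpolation=cv2.INTER_CUBIC)
q=(proj(p,f)-[240,140]+.5)*7; print(q,proj(p,f),proj(p,g))
cv2.imwrite("pics/scene1.png",a)
E
```

```text
[ 0.45416181 -0.02156002  0.0932022 ] [-0.45098825 -0.24270482  0.65790364]
[316.02278324 257.24855989] [284.64611189 176.24979427] [329.83582445 251.03505492]
```

View pics/scene1.png

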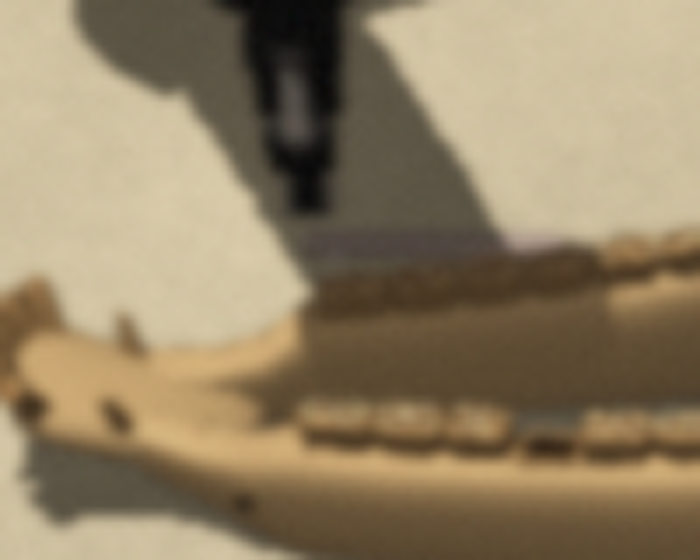

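```bash
python3 - <<'E'
from h import *
f=arm.grab_frame("scene"); g=arm.grab_frame("top")
p=arm.get_obs()["eef_pos"]
out=[]
for F in(f,g):
    c=proj(p,F).round().astype(int); h=20
    a=F["img"][c[1]-h:c[1]+h,c[0]-h:c[0]+h,::-1].astype(float)
    a=np.clip((a/160)**.6*255,0,255).astype(np.uint8)
    a=cv2.resize(a,None,fx=10,fy=10,interpolation=cv2.INTER_NEAREST); cv2.drawMarker(a,(205,205),(0,0,255),0,12); out.append(a)
cv2.imwrite("pics/tip.png",np.hstack(out))
E
```

```text
(no output)
```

View pics/tip.png

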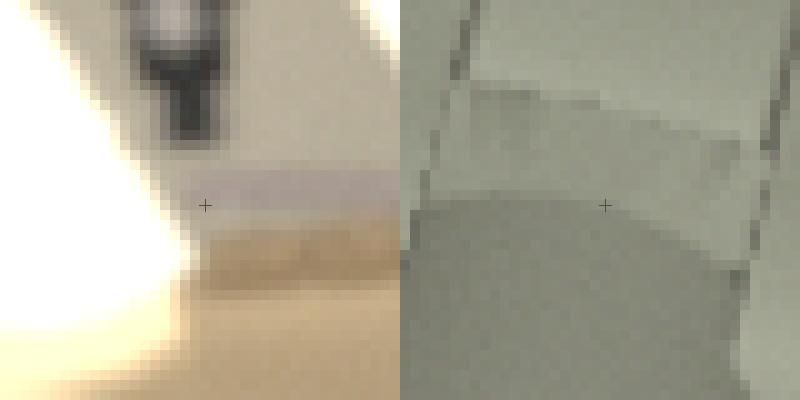

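The finger tip appears at (190,140) in the left half of the picture, about 6 px above where its pose projects, (205,205). I'll descend slowly and watch the force.

Emit:
servo_tool --increments '[2, 0, 3, 0, 0, 0, 0, 0, 0, 3, 0, 0, 0, 0, 0, 0, 2, 0, 0, 0, 0, 0, 0, 0, 0, 0, 0, 0]'

```text
time_s: 4.4
eef_pos: [0.4544, -0.0197, 0.084]
ee_rot: [0.904, 0.427, -0.0, -0.0]
contact_force: [-0.2, 0.2, -0.9]
finger_gap: -0.0003
grasp_force: 0.0
```

Emit:
servo_tool --increments '[0, 0, 1, 0, 0, 0, 0, 0, 0, 1, 0, 0, 0, 0, 0, 0, 0, 0, 0, 0, 0]'

```text
time_s: 4.78
eef_pos: [0.4546, -0.0198, 0.0822]
ee_rot: [0.904, 0.427, -0.0, -0.0]
contact_force: [-1.0, 0.1, -0.1]
finger_gap: -0.0
grasp_force: 0.0
```

```bash
python3 go.py | head -2; python3 - <<'E'
from h import *
out=[]
f=arm.grab_frame("scene"); p=arm.get_obs()["eef_pos"]
for t in (p,): 
    c=np.array([285,175]); h=30
    a=f["img"][c[1]-h:c[1]+h,c[0]-h:c[0]+h,::-1].astype(float)
    a=np.clip((a/160)**.6*255,0,255).astype(np.uint8)
    a=cv2.resize(a,None,fx=10,fy=10,interpolation=cv2.INTER_CUBIC)
    q=((proj(p,f)-c+h+.5)*10).astype(int); cv2.drawMarker(a,tuple(map(int,q)),(0,0,255),0,12)
cv2.imwrite("pics/tip2.png",a); print(q)
E
```

```text
4.775 [ 0.4546 -0.0198  0.0822] [-0.97  0.12 -0.07] -1.7631448159227222e-05 yaw 50.56567696598826 z [-0.  0. -1.]
1 [ 0.4554 -0.0187  0.08  ] tool delta mm [ 1.4 -0.1  2.2]
[309 342]
```

View pics/tip2.png

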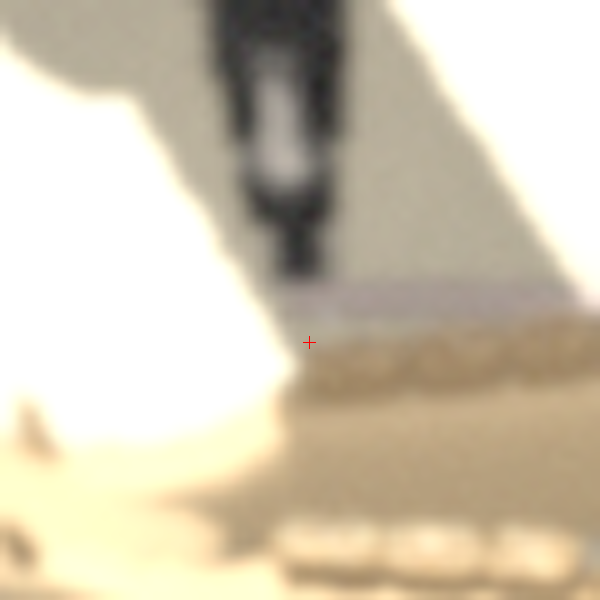

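The tip shows at (298,278) and its pose projects to (309,342), so the same 6 px offset remains and there is no contact yet. I'll keep descending in fine steps until I feel contact.

Emit:
servo_tool --increments '[1, 0, 0.5, 0, 0, 0, 0, 0, 0, 0.5, 0, 0, 0, 0, 0, 0, 0, 0, 0, 0, 0]'

```text
time_s: 5.2
eef_pos: [0.4552, -0.019, 0.0812]
ee_rot: [0.904, 0.427, -0.0, -0.0]
contact_force: [0.3, 0.1, 0.3]
finger_gap: 0.0003
grasp_force: 0.0
```

Emit:
servo_tool --increments '[0, 0, 0.5, 0, 0, 0, 0, 0, 0, 0.5, 0, 0, 0, 0]'

```text
time_s: 5.45
eef_pos: [0.4553, -0.019, 0.0802]
ee_rot: [0.904, 0.427, -0.0, -0.0]
contact_force: [0.2, 0.5, -0.3]
finger_gap: -0.0
grasp_force: 0.0
```

Emit:
servo_tool --increments '[0, 0, 0.5, 0, 0, 0, 0, 0, 0, 0.5, 0, 0, 0, 0]'

```text
time_s: 5.7
eef_pos: [0.4553, -0.019, 0.0792]
ee_rot: [0.904, 0.427, -0.0, 0.0]
contact_force: [-0.7, -0.8, -0.6]
finger_gap: 0.0001
grasp_force: 0.0
```

Emit:
servo_tool --increments '[0, 0, 0.5, 0, 0, 0, 0, 0, 0, 0.5, 0, 0, 0, 0]'

```text
time_s: 5.95
eef_pos: [0.4553, -0.019, 0.0782]
ee_rot: [0.904, 0.427, -0.0, 0.0]
contact_force: [0.2, 0.0, 1.2]
finger_gap: 0.0002
grasp_force: 0.0
```

Emit:
servo_tool --increments '[0, 0, 0.5, 0, 0, 0, 0, 0, 0, 0, 0, 0, 0, 0]'

```text
time_s: 6.2
eef_pos: [0.4552, -0.019, 0.0777]
ee_rot: [0.904, 0.427, -0.0, -0.0]
contact_force: [0.6, -0.0, 0.8]
finger_gap: 0.0002
grasp_force: 0.0
```

Emit:
servo_tool --increments '[0, 0, 0.5, 0, 0, 0, 0, 0, 0, 0.5, 0, 0, 0, 0]'

```text
time_s: 6.45
eef_pos: [0.4553, -0.019, 0.0768]
ee_rot: [0.904, 0.427, 0.0, 0.0]
contact_force: [-0.2, -0.6, 0.0]
finger_gap: -0.0002
grasp_force: 0.0
```

Emit:
servo_tool --increments '[0, 0, 0.5, 0, 0, 0, 0, 0, 0, 0.5, 0, 0, 0, 0]'

```text
time_s: 6.7
eef_pos: [0.4553, -0.019, 0.0757]
ee_rot: [0.904, 0.427, 0.0, 0.0]
contact_force: [-0.3, 0.6, -0.1]
finger_gap: 0.0
grasp_force: 0.0
```

Emit:
servo_tool --increments '[0, 0, 0.5, 0, 0, 0, 0, 0, 0, 0.5, 0, 0, 0, 0]'

```text
time_s: 6.95
eef_pos: [0.4553, -0.019, 0.0747]
ee_rot: [0.904, 0.427, 0.0, 0.0]
contact_force: [0.7, -0.1, -0.8]
finger_gap: 0.0001
grasp_force: 0.0
```

```bash
python3 - <<'E'
from h import *
f=dict(np.load("scene0.npz")); p=np.array([.4546,-.0198,.0822])
for d in (0,.01,.015,.019,.025): print(d,proj(p+[0,0,d],f))
for z in (.0822,.1012): print(z,at_z((284.3,172.3),f,z))
print(f["intrinsics"][0,0], 1/np.linalg.norm(proj(p+[0,0,.01],f)-proj(p,f))*10)
# camera calib check: top-fit jaw projected to scene versus seen, base position
g=dict(np.load("top0.npz"))
print(arm.get_obs()["eef_pos"],arm.get_obs()["joints"].round(3))
f2=arm.grab_frame("scene"); print(abs(f2["t"]-f["t"]).max(),abs(f2["R"]-f["R"]).max())
n=f2["img"]; 
a=n[140:200,262:312,::-1].astype(float); a=np.clip((a/160)**.6*255,0,255).astype(np.uint8)
a=cv2.resize(a,None,fx=10,fy=10,interpolation=cv2.INTER_NEAREST); 
q=(proj(arm.get_obs()["eef_pos"],f2)-[262,140]+.5)*10; cv2.drawMarker(a,tuple(int(v) for v in q),(0,0,255),0,12)
cv2.imwrite("pics/tip3.png",a)
E
```

```text
0 [285.45013583 178.71942236]
0.01 [285.22545478 176.2781564 ]
0.015 [285.11212737 175.04680047]
0.019 [285.02098645 174.05651129]
0.025 [284.88346971 172.56232684]
0.0822 [ 0.43150001 -0.00454479  0.0822    ]
0.1012 [ 0.44752702 -0.01652058  0.1012    ]
431.399886714569 4.0789964863919534
[ 0.45530296 -0.01902586  0.07474169] [-0.204  0.29  -0.608  0.673  0.     2.055]
0.0 0.0
```

View pics/tip3.png

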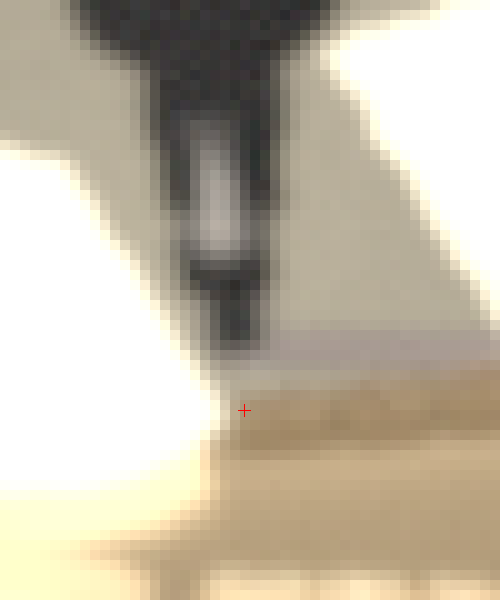

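```bash
python3 - <<'E'
from h import *
f=arm.grab_frame("scene"); g=arm.grab_frame("top")
o=arm.get_obs(); p=o["eef_pos"]
def crop(F,x0,y0,w,h,s):
    a=F["img"][y0:y0+h,x0:x0+w,::-1].astype(float); a=np.clip((a/200)**.5*255,0,255).astype(np.uint8)
    a=cv2.resize(a,None,fx=s,fy=s,interpolation=cv2.INTER_CUBIC)
    for z in (0,.073,.15): cv2.drawMarker(a,tuple(int(v) for v in (proj(p+[0,0,z],F)-[x0,y0]+.5)*s),(0,0,255),0,10)
    return a
cv2.imwrite("pics/both.png",np.hstack([crop(f,200,50,100,150,4),crop(g,270,170,100,150,4)]))
E
```

```text
(no output)
```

View pics/both.png

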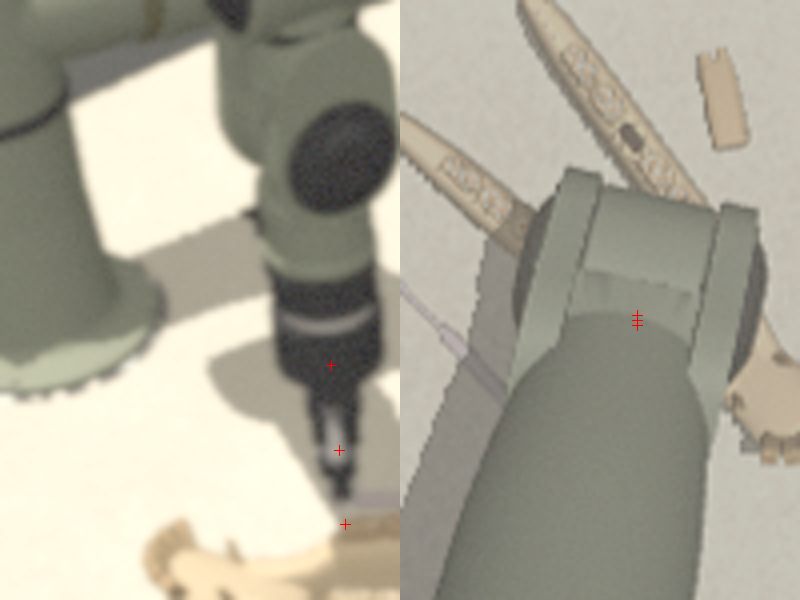

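The left half shows the gripper above tooth 1. Its tip at (342,498) is above the projected TCP at (345,523). It hangs clear, so the real tips are probably about 20 mm short of the TCP. I'll continue the guarded descent.

Emit:
servo_tool --increments '[0, 0, 1, 0, 0, 0, 0, 0, 0, 1, 0, 0, 0, 0, 0, 0, 1, 0, 0, 0, 0]'

```text
time_s: 7.48
eef_pos: [0.4553, -0.019, 0.0717]
ee_rot: [0.904, 0.427, -0.0, -0.0]
contact_force: [0.7, 0.6, 0.0]
finger_gap: 0.0
grasp_force: 0.0
```

Emit:
servo_tool --increments '[0, 0, 1, 0, 0, 0, 0, 0, 0, 1, 0, 0, 0, 0, 0, 0, 1, 0, 0, 0, 0]'

```text
time_s: 7.85
eef_pos: [0.4553, -0.019, 0.0687]
ee_rot: [0.904, 0.427, -0.0, -0.0]
contact_force: [0.1, 0.0, 0.3]
finger_gap: -0.0002
grasp_force: 0.0
```

Emit:
servo_tool --increments '[0, 0, 1, 0, 0, 0, 0, 0, 0, 1, 0, 0, 0, 0, 0, 0, 1, 0, 0, 0, 0]'

```text
time_s: 8.22
eef_pos: [0.4553, -0.019, 0.0657]
ee_rot: [0.904, 0.427, -0.0, -0.0]
contact_force: [1.2, 0.0, 0.8]
finger_gap: 0.0002
grasp_force: 0.0
```

Emit:
servo_tool --increments '[0, 0, 1, 0, 0, 0, 0, 0, 0, 1, 0, 0, 0, 0]'

```text
time_s: 8.48
eef_pos: [0.4553, -0.019, 0.0637]
ee_rot: [0.904, 0.427, 0.0, -0.0]
contact_force: [0.0, -0.6, -0.2]
finger_gap: -0.0001
grasp_force: 0.0
```

Emit:
servo_tool --increments '[0, 0, 1, 0, 0, 0, 0, 0, 0, 1, 0, 0, 0, 0]'

```text
time_s: 8.72
eef_pos: [0.4553, -0.019, 0.0617]
ee_rot: [0.904, 0.427, -0.0, -0.0]
contact_force: [-0.9, 0.2, -1.0]
finger_gap: -0.0001
grasp_force: 0.0
```

Emit:
servo_tool --increments '[0, 0, 1, 0, 0, 0, 0, 0, 0, 1, 0, 0, 0, 0]'

```text
time_s: 8.98
eef_pos: [0.4553, -0.019, 0.0597]
ee_rot: [0.904, 0.427, 0.0, 0.0]
contact_force: [-0.2, 0.3, -0.5]
finger_gap: 0.0003
grasp_force: 0.0
```

Emit:
servo_tool --increments '[0, 0, 1, 0, 0, 0, 0, 0, 0, 1, 0, 0, 0, 0]'

```text
time_s: 9.22
eef_pos: [0.4553, -0.019, 0.0577]
ee_rot: [0.904, 0.427, 0.0, 0.0]
contact_force: [-0.4, 0.3, 0.7]
finger_gap: 0.0002
grasp_force: 0.0
```

```bash
python3 - <<'E'
from h import *
f=arm.grab_frame("scene"); o=arm.get_obs(); p=o["eef_pos"]; print(p)
x0,y0,w,h,s=255,140,60,55,10
a=f["img"][y0:y0+h,x0:x0+w,::-1].astype(float); a=np.clip((a/160)**.6*255,0,255).astype(np.uint8)
a=cv2.resize(a,None,fx=s,fy=s,interpolation=cv2.INTER_CUBIC)
for z in (0,.022): 
    q=(proj(p+[0,0,z],f)-[x0,y0]+.5)*s; print(q); cv2.drawMarker(a,tuple(int(v) for v in q),(0,0,255),0,10)
cv2.imwrite("pics/tip4.png",a)
E
```

```text
[ 0.45523871 -0.01901304  0.05762685]
[318.31663497 450.78609496]
[313.52226982 398.21877609]
```

View pics/tip4.png

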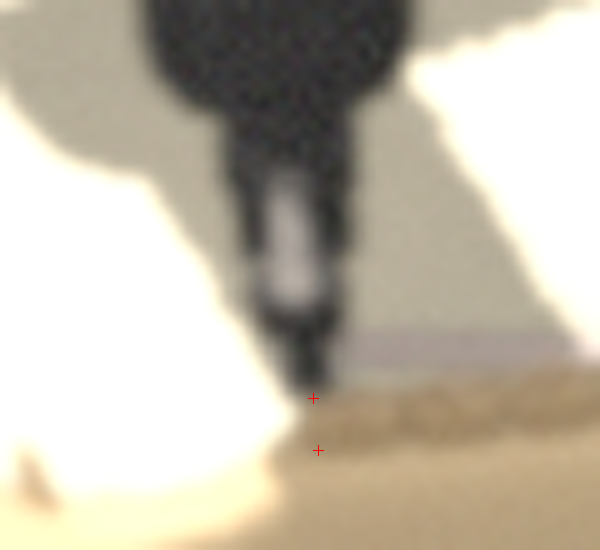

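The tip is now at (312,388), right at the top edge of the row's front end, which starts at about x=300. I'll continue in fine steps.

Emit:
servo_tool --increments '[0, 0, 0.6, 0, 0, 0, 0, 0, 0, 0.6, 0, 0, 0, 0]'

```text
time_s: 9.52
eef_pos: [0.4553, -0.019, 0.0566]
ee_rot: [0.904, 0.427, 0.0, 0.0]
contact_force: [-0.3, -0.1, 0.1]
finger_gap: -0.0001
grasp_force: 0.0
```

Emit:
servo_tool --increments '[0, 0, 0.6, 0, 0, 0, 0, 0, 0, 0.6, 0, 0, 0, 0]'

```text
time_s: 9.78
eef_pos: [0.4553, -0.019, 0.0553]
ee_rot: [0.904, 0.427, 0.0, -0.0]
contact_force: [-0.4, -0.6, 0.4]
finger_gap: -0.0001
grasp_force: 0.0
```

Emit:
servo_tool --increments '[0, 0, 0.6, 0, 0, 0, 0, 0, 0, 0.6, 0, 0, 0, 0]'

```text
time_s: 10.02
eef_pos: [0.4553, -0.019, 0.0541]
ee_rot: [0.904, 0.427, -0.0, -0.0]
contact_force: [-0.0, 0.3, 0.5]
finger_gap: 0.0
grasp_force: 0.0
```

```bash
python3 - <<'E'
from h import *
F=[]
for i in range(4):
    f=arm.grab_frame("scene"); F.append(arm.get_obs()["contact_force"])
print(np.mean(F,0),arm.get_obs()["eef_pos"])
for P in ((.4605,-.0125,.08),(.455,-.019,.08),(.4553,-.019,.0541),(.4553,-.019,.0791)): print((proj(P,f)-[255,140]+.5)*10)
# column profile near tip
g=cv2.cvtColor(f["img"],cv2.COLOR_RGB2GRAY); print(g[172:188,280:296])
E
```

```text
[-0.39953543  0.04608206 -0.21391108] [ 0.45529856 -0.01899918  0.05417562]
[341.90952682 395.52397958]
[312.9452229  396.88340561]
[319.24099779 459.17401886]
[313.80780559 399.57703538]
[[ 60  28  21  23  26  23  18  12  19  41  65  78  80  82  79  81]
 [ 81  37  20  17  13  13  12  13  21  40  60  72  74  77  75  75]
 [107  62  38  24  14  13  13  18  31  46  62  72  73  71  73  71]
 [134  89  60  37  21  14  11  24  42  55  66  71  71  72  70  71]
 [149 107  73  46  25  12  15  28  48  62  68  71  73  71  69  72]
 [164 134  94  57  26  16  15  29  47  64  71  76  77  77  76  75]
 [186 165 125  72  32  17  17  26  47  63  68  73  76  77  76  74]
 [195 182 145  94  50  29  27  35  49  61  64  67  68  71  69  66]
 [197 190 166 127  85  57  50  53  60  62  65  66  68  70  66  61]
 [198 196 185 158 114  75  64  64  65  64  64  67  69  68  63  58]
 [197 194 180 151 107  74  65  64  63  63  62  63  63  62  58  57]
 [193 180 155 120  89  70  63  61  59  59  59  60  58  59  59  60]
 [182 157 123  95  78  69  63  60  61  61  61  61  64  64  67  71]
 [172 140 103  88  81  74  71  70  70  73  73  73  75  75  81  83]
 [166 134 101  90  87  85  84  82  85  84  86  86  86  88  89  90]
 [168 144 112  96  89  90  89  90  90  90  89  89  89  89  89  91]]
```

Emit:
servo_tool --increments '[0, 0, 0.6, 0, 0, 0, 0, 0, 0, 0.6, 0, 0, 0, 0]'

```text
time_s: 10.48
eef_pos: [0.4553, -0.019, 0.0529]
ee_rot: [0.904, 0.427, 0.0, 0.0]
contact_force: [0.2, 1.4, 0.1]
finger_gap: -0.0003
grasp_force: 0.0
```

Emit:
servo_tool --increments '[0, 0, 0.6, 0, 0, 0, 0, 0, 0, 0.6, 0, 0, 0, 0]'

```text
time_s: 10.72
eef_pos: [0.4553, -0.019, 0.0517]
ee_rot: [0.904, 0.427, -0.0, -0.0]
contact_force: [0.0, -0.8, -0.1]
finger_gap: 0.0
grasp_force: 0.0
```

Emit:
servo_tool --increments '[0, 0, 0.6, 0, 0, 0, 0, 0, 0, 0.6, 0, 0, 0, 0]'

```text
time_s: 10.98
eef_pos: [0.4553, -0.019, 0.0505]
ee_rot: [0.904, 0.427, -0.0, -0.0]
contact_force: [0.3, 0.7, 0.4]
finger_gap: -0.0001
grasp_force: 0.0
```

```bash
python3 - <<'E'
from h import *
f=arm.grab_frame("scene"); print(arm.get_obs()["eef_pos"],arm.get_obs()["contact_force"])
g=cv2.cvtColor(f["img"],cv2.COLOR_RGB2GRAY); print(g[175:188,280:296])
E
```

```text
[ 0.4552505  -0.01900929  0.05048291] [-1.05995895 -0.0365531   0.09218402]
[[129  74  41  26  15  11  10  19  33  49  62  70  70  72  73  72]
 [146  99  64  40  22  13  14  28  44  58  66  71  73  70  69  72]
 [160 120  81  48  23  14  15  27  47  61  71  76  78  78  78  77]
 [179 148 105  58  29  14  16  24  42  56  67  72  76  77  74  72]
 [192 173 131  76  37  19  18  25  45  54  63  65  68  71  68  66]
 [197 185 153 102  55  34  29  35  45  59  63  67  68  70  67  62]
 [199 193 169 127  79  57  49  50  56  60  65  67  68  69  63  57]
 [198 192 174 135  92  66  60  61  60  59  62  62  64  63  60  56]
 [192 180 155 117  85  68  61  60  61  60  58  59  60  60  60  60]
 [184 157 123  96  80  70  63  61  61  60  61  63  63  64  67  71]
 [171 139 103  86  81  75  71  71  70  71  71  73  76  77  80  83]
 [165 134 101  88  86  85  84  83  85  85  85  86  88  88  88  89]
 [165 136 103  91  90  90  89  89  91  91  87  91  90  89  89  90]]
```

The tip overlaps the tooth face in the image, so it is not behind the row, but it sits about 10 mm forward of the tooth's middle. I'll shift it rearward and go on down.

Emit:
servo_tool --increments '[0, 0, -5, 0, 0, 0, 0, 8, 0, 0, 0, 0, 0, 0, 0, 0, 2, 0, 0, 0, 0, 0, 0, 1, 0, 0, 0, 0, 0, 0, 0, 0, 0, 0, 0]'

```text
time_s: 11.65
eef_pos: [0.4601, -0.0128, 0.0523]
ee_rot: [0.904, 0.427, -0.0, -0.0]
contact_force: [-0.2, -0.4, -0.2]
finger_gap: -0.0001
grasp_force: 0.0
```

Emit:
servo_tool --increments '[0, 0, 1, 0, 0, 0, 0, 0, 0, 1, 0, 0, 0, 0]'

```text
time_s: 11.9
eef_pos: [0.4603, -0.0129, 0.0505]
ee_rot: [0.904, 0.427, -0.0, 0.0]
contact_force: [1.1, -0.2, 0.4]
finger_gap: -0.0001
grasp_force: 0.0
```

Emit:
servo_tool --increments '[0, 0, 0.7, 0, 0, 0, 0, 0, 0, 0.7, 0, 0, 0, 0]'

```text
time_s: 12.15
eef_pos: [0.4604, -0.0129, 0.0492]
ee_rot: [0.904, 0.427, 0.0, 0.0]
contact_force: [-0.6, -0.9, 4.5]
finger_gap: -0.0001
grasp_force: 2.3
```

Emit:
servo_tool --increments '[0, 0, 0.7, 0, 0, 0, 0, 0, 0, 0.7, 0, 0, 0, 0]'

```text
time_s: 12.4
eef_pos: [0.4605, -0.0129, 0.0489]
ee_rot: [0.904, 0.427, 0.0, 0.0]
contact_force: [-5.9, 1.1, 19.6]
finger_gap: -0.0001
grasp_force: 9.9
```

```bash
python3 - <<'E'
from h import *
f=arm.grab_frame("scene"); print(arm.get_obs()["eef_pos"],arm.get_obs()["contact_force"])
g=cv2.cvtColor(f["img"],cv2.COLOR_RGB2GRAY); print(g[173:190,280:298])
E
```

```text
[ 0.46048715 -0.01288442  0.0490134 ] [-4.05695754  0.88464599 14.5339436 ]
[[160 119  84  52  29  21  27  29  28  21  18  21  38  58  71  74  74  75]
 [176 139  98  59  32  17  17  17  14  13  12  21  41  60  70  73  74  74]
 [187 159 117  76  46  28  18  16  14  14  18  31  48  62  70  71  72  71]
 [196 179 149 105  68  46  32  18  13  14  25  44  55  66  70  72  71  71]
 [199 195 175 136  95  63  41  23  14  17  26  49  62  71  75  76  76  74]
 [200 197 188 158 115  77  46  23  14  15  27  50  64  70  74  74  71  69]
 [200 200 195 176 136  88  48  23  16  17  31  48  63  68  68  66  64  62]
 [198 200 198 183 149  99  58  34  25  24  34  50  63  69  66  64  61  64]
 [200 199 195 182 149 103  66  48  41  41  44  54  62  67  63  60  59  63]
 [198 197 188 165 128  92  66  60  55  54  53  57  61  61  59  56  56  59]
 [196 189 174 140 102  76  64  61  58  59  57  59  59  59  59  60  60  59]
 [190 183 168 132  94  71  63  60  61  60  61  62  63  63  68  69  72  70]
 [184 179 167 135 100  81  71  70  69  71  71  71  76  77  79  84  86  83]
 [178 178 169 144 112  91  85  83  84  85  86  87  86  87  89  89  91  90]
 [178 178 171 152 121  99  90  89  90  89  90  88  88  90  89  90  90  90]
 [177 172 162 144 117  97  89  88  88  89  86  87  86  87  86  88  86  86]
 [167 156 143 127 108  93  86  85  83  85  83  84  83  84  84  82  83  83]]
```

Contact. The tip is at about (288.5,181.5) px, on tooth 1, and the force tilts outward. I'll lift, shift 4 mm inward and touch again, to see whether that contact is higher and more level.

Emit:
servo_tool --increments '[0, 0, -2.5, 0, 0, 0, 0, 0, 0, -2.5, 0, 0, 0, 0, 0, 4, 0, 0, 0, 0, 0, 0, 0, 1, 0, 0, 0, 0, 0, 0, 1, 0, 0, 0, 0]'

```text
time_s: 13.08
eef_pos: [0.4633, -0.0154, 0.0505]
ee_rot: [0.904, 0.427, -0.0, -0.0]
contact_force: [-0.7, -0.8, -0.6]
finger_gap: -0.0003
grasp_force: 0.0
```

Emit:
servo_tool --increments '[0, 0, 0.4, 0, 0, 0, 0, 0, 0, 0, 0, 0, 0, 0]'

```text
time_s: 13.32
eef_pos: [0.4633, -0.0153, 0.0503]
ee_rot: [0.904, 0.427, -0.0, -0.0]
contact_force: [-1.4, 0.9, -0.3]
finger_gap: -0.0002
grasp_force: 0.0
```

Emit:
servo_tool --increments '[0, 0, 0.4, 0, 0, 0, 0, 0, 0, 0, 0, 0, 0, 0]'

```text
time_s: 13.58
eef_pos: [0.4635, -0.0153, 0.05]
ee_rot: [0.904, 0.427, 0.0, 0.0]
contact_force: [-1.0, 0.2, 0.1]
finger_gap: 0.0001
grasp_force: 0.0
```

Emit:
servo_tool --increments '[0, 0, 0.5, 0, 0, 0, 0, 0, 0, 0, 0, 0, 0, 0]'

```text
time_s: 13.82
eef_pos: [0.4634, -0.0154, 0.0495]
ee_rot: [0.904, 0.427, -0.0, -0.0]
contact_force: [-0.5, 0.6, -0.0]
finger_gap: -0.0003
grasp_force: 0.0
```

Emit:
servo_tool --increments '[0, 0, 0.4, 0, 0, 0, 0, 0, 0, 0, 0, 0, 0, 0]'

```text
time_s: 14.08
eef_pos: [0.4635, -0.0154, 0.0492]
ee_rot: [0.904, 0.427, 0.0, 0.0]
contact_force: [0.0, 0.6, 2.9]
finger_gap: 0.0005
grasp_force: 1.2
```

```bash
python3 - <<'E'
from h import *
F=[]
for i in range(4):
    f=arm.grab_frame("scene"); o=arm.get_obs(); F.append(o["contact_force"])
print(np.mean(F,0),o["eef_pos"],o["grasp_force"],o["moment"])
for p in((288.4,181.3),(288.4,180.5)):
  for z in(.072,.076,.08): print(p,z,at_z(p,f,z))
E
```

```text
[-0.27016429  0.1549326   2.93327086] [ 0.46351886 -0.01537803  0.04920379] 1.5829519178078044 [ 0.06097275  0.19256466 -0.00346477]
(288.4, 181.3) 0.072 [ 0.46057928 -0.01433865  0.072     ]
(288.4, 181.3) 0.076 [ 0.46378587 -0.01678775  0.076     ]
(288.4, 181.3) 0.08 [ 0.46699246 -0.01923685  0.08      ]
(288.4, 180.5) 0.072 [ 0.45804187 -0.01214746  0.072     ]
(288.4, 180.5) 0.076 [ 0.46125974 -0.0146063   0.076     ]
(288.4, 180.5) 0.08 [ 0.46447761 -0.01706514  0.08      ]
```

Now the contact is a clean vertical 2.9 N at the same height, so the tip is on the flat top of tooth 1. Next I hop to tooth 2.

Emit:
servo_tool --increments '[0, 0, -3, 0, 0, 0, 0, 0, 0, -3, 0, 0, 0, 0, 15, -1, 0, 0, 0, 0, 0, 15.5, 0, 0, 0, 0, 0, 0, 0, 0, 2, 0, 0, 0, 0, 0, 0, 1, 0, 0, 0, 0, 0, 0, 0, 0, 0, 0, 0]'

```text
time_s: 15.15
eef_pos: [0.4817, 0.0088, 0.0519]
ee_rot: [0.904, 0.427, -0.0, -0.0]
contact_force: [-0.2, 0.4, 0.4]
finger_gap: -0.0002
grasp_force: 0.0
```

Emit:
servo_tool --increments '[0, 0, 0.5, 0, 0, 0, 0, 0, 0, 0, 0, 0, 0, 0]'

```text
time_s: 15.4
eef_pos: [0.4818, 0.0086, 0.0517]
ee_rot: [0.904, 0.427, -0.0, -0.0]
contact_force: [-0.2, -0.0, 0.3]
finger_gap: 0.0001
grasp_force: 0.7
```

Emit:
servo_tool --increments '[0, 0, 0.5, 0, 0, 0, 0, 0, 0, 0, 0, 0, 0, 0]'

```text
time_s: 15.65
eef_pos: [0.4818, 0.0086, 0.0515]
ee_rot: [0.904, 0.427, -0.0, 0.0]
contact_force: [-2.7, -0.5, 6.6]
finger_gap: 0.0001
grasp_force: 3.0
```

Tooth 2 is touched at the expected height. Next, tooth 3.

Emit:
servo_tool --increments '[0, 0, -3, 0, 0, 0, 0, 0, 0, -3.5, 0, 0, 0, 0, 14.5, 0, 0, 0, 0, 0, 0, 14, 0, 0, 0, 0, 0, 0, 0, 0, 1.5, 0, 0, 0, 0, 0, 0, 0.8, 0, 0, 0, 0, 0, 0, 0, 0, 0, 0, 0]'

```text
time_s: 16.52
eef_pos: [0.4997, 0.0308, 0.055]
ee_rot: [0.904, 0.427, -0.0, -0.0]
contact_force: [-0.7, 0.2, -0.4]
finger_gap: 0.0
grasp_force: 0.0
```

Emit:
servo_tool --increments '[0, 0, 0.5, 0, 0, 0, 0, 0, 0, 0, 0, 0, 0, 0]'

```text
time_s: 16.77
eef_pos: [0.5001, 0.0307, 0.0548]
ee_rot: [0.904, 0.427, -0.0, -0.0]
contact_force: [-0.4, -0.4, -0.3]
finger_gap: 0.0001
grasp_force: 0.0
```

Emit:
servo_tool --increments '[0, 0, 0.4, 0, 0, 0, 0, 0, 0, 0, 0, 0, 0, 0]'

```text
time_s: 17.02
eef_pos: [0.5002, 0.0307, 0.0545]
ee_rot: [0.904, 0.427, 0.0, 0.0]
contact_force: [0.1, 0.7, 0.7]
finger_gap: -0.0
grasp_force: 0.4
```

Emit:
servo_tool --increments '[0, 0, 0.4, 0, 0, 0, 0, 0, 0, 0, 0, 0, 0, 0]'

```text
time_s: 17.27
eef_pos: [0.5003, 0.0307, 0.0543]
ee_rot: [0.904, 0.427, 0.0, 0.0]
contact_force: [-1.3, -1.5, 4.4]
finger_gap: 0.0
grasp_force: 2.4
```

Emit:
servo_tool --increments '[0, 0, -3, 0, 0, 0, 0, 0, 0, -3.5, 0, 0, 0, 0, 14, 0, 0, 0, 0, 0, 0, 14, 0, 0, 0, 0, 0, 0, 0, 0, 1.5, 0, 0, 0, 0, 0, 0, 0.8, 0, 0, 0, 0, 0, 0, 0, 0, 0, 0, 0]'

```text
time_s: 18.15
eef_pos: [0.5176, 0.0524, 0.058]
ee_rot: [0.904, 0.427, -0.0, -0.0]
contact_force: [-0.4, 0.2, 0.4]
finger_gap: 0.0005
grasp_force: 0.0
```

Emit:
servo_tool --increments '[0, 0, 0.5, 0, 0, 0, 0, 0, 0, 0, 0, 0, 0, 0]'

```text
time_s: 18.4
eef_pos: [0.5177, 0.0523, 0.0577]
ee_rot: [0.904, 0.427, -0.0, -0.0]
contact_force: [0.3, 1.0, 0.4]
finger_gap: 0.0001
grasp_force: 0.5
```

Emit:
servo_tool --increments '[0, 0, 0.4, 0, 0, 0, 0, 0, 0, 0, 0, 0, 0, 0]'

```text
time_s: 18.65
eef_pos: [0.5178, 0.0523, 0.0576]
ee_rot: [0.904, 0.427, -0.0, 0.0]
contact_force: [-2.0, -0.2, 4.7]
finger_gap: -0.0002
grasp_force: 2.4
```

Emit:
servo_tool --increments '[0, 0, -3.5, 0, 0, 0, 0, 0, 0, -4, 0, 0, 0, 0, 14, 0, 0, 0, 0, 0, 0, 14.5, 0, 0, 0, 0, 0, 0, 0, 0, 1.5, 0, 0, 0, 0, 0, 0, 0.8, 0, 0, 0, 0, 0, 0, 0, 0, 0, 0, 0]'

```text
time_s: 19.52
eef_pos: [0.5356, 0.0744, 0.0622]
ee_rot: [0.904, 0.427, -0.0, -0.0]
contact_force: [-0.8, 0.2, -0.2]
finger_gap: 0.0001
grasp_force: 0.0
```

Emit:
servo_tool --increments '[0, 0, 0.5, 0, 0, 0, 0, 0, 0, 0, 0, 0, 0, 0]'

```text
time_s: 19.77
eef_pos: [0.536, 0.0743, 0.062]
ee_rot: [0.904, 0.427, -0.0, -0.0]
contact_force: [-0.5, 0.3, -0.1]
finger_gap: 0.0001
grasp_force: 0.0
```

Emit:
servo_tool --increments '[0, 0, 0.4, 0, 0, 0, 0, 0, 0, 0, 0, 0, 0, 0]'

```text
time_s: 20.02
eef_pos: [0.5361, 0.0744, 0.0617]
ee_rot: [0.904, 0.427, 0.0, 0.0]
contact_force: [-0.1, -0.6, 0.5]
finger_gap: -0.0005
grasp_force: 0.4
```

Emit:
servo_tool --increments '[0, 0, 0.4, 0, 0, 0, 0, 0, 0, 0, 0, 0, 0, 0]'

```text
time_s: 20.27
eef_pos: [0.5361, 0.0744, 0.0615]
ee_rot: [0.904, 0.427, 0.0, 0.0]
contact_force: [-1.1, -1.3, 3.4]
finger_gap: 0.0
grasp_force: 2.3
```

Emit:
servo_tool --increments '[0, 0, -4, 0, 0, 0, 0, 0, 0, -4.5, 0, 0, 0, 0, 15, 0, 0, 0, 0, 0, 0, 16, 0, 0, 0, 0, 0, 0, 0, 0, 1.5, 0, 0, 0, 0, 0, 0, 0.8, 0, 0, 0, 0, 0, 0, 0, 0, 0, 0, 0]'

```text
time_s: 21.15
eef_pos: [0.5552, 0.0983, 0.067]
ee_rot: [0.904, 0.427, -0.0, -0.0]
contact_force: [-0.3, 0.3, 0.3]
finger_gap: 0.0002
grasp_force: 0.0
```

Emit:
servo_tool --increments '[0, 0, 0.5, 0, 0, 0, 0, 0, 0, 0, 0, 0, 0, 0]'

```text
time_s: 21.4
eef_pos: [0.5556, 0.0982, 0.0669]
ee_rot: [0.904, 0.427, -0.0, -0.0]
contact_force: [-0.5, 0.7, -0.3]
finger_gap: -0.0001
grasp_force: 0.0
```

Emit:
servo_tool --increments '[0, 0, 0.4, 0, 0, 0, 0, 0, 0, 0, 0, 0, 0, 0]'

```text
time_s: 21.65
eef_pos: [0.5558, 0.0983, 0.0666]
ee_rot: [0.904, 0.427, 0.0, 0.0]
contact_force: [-0.1, -0.3, 0.1]
finger_gap: 0.0001
grasp_force: 0.3
```

Emit:
servo_tool --increments '[0, 0, 0.4, 0, 0, 0, 0, 0, 0, 0, 0, 0, 0, 0, 0, 0, 0, 0, 0, 0, 0]'

```text
time_s: 22.02
eef_pos: [0.5559, 0.0983, 0.0664]
ee_rot: [0.904, 0.427, 0.0, 0.0]
contact_force: [-1.6, -1.1, 4.6]
finger_gap: -0.0001
grasp_force: 2.4
```

```bash
python3 - <<'E'
from h import *
F=[]
for i in range(8):
    f=arm.grab_frame("scene"); o=arm.get_obs(); F.append(np.r_[o["contact_force"],o["grasp_force"]])
print(np.mean(F,0),o["eef_pos"])
a=f["img"][120:200,250:350,::-1].astype(float); a=np.clip((a/180)**.6*255,0,255).astype(np.uint8)
cv2.imwrite("pics/end.png",cv2.resize(a,None,fx=7,fy=7,interpolation=cv2.INTER_CUBIC))
b=dict(np.load("scene0.npz"))["img"].astype(int); d=abs(b-f["img"]).sum(2)
E
```

```text
[-1.59337736 -1.07028107  5.19682301  2.74244838] [0.55586364 0.09831913 0.06633951]
```

View pics/end.png

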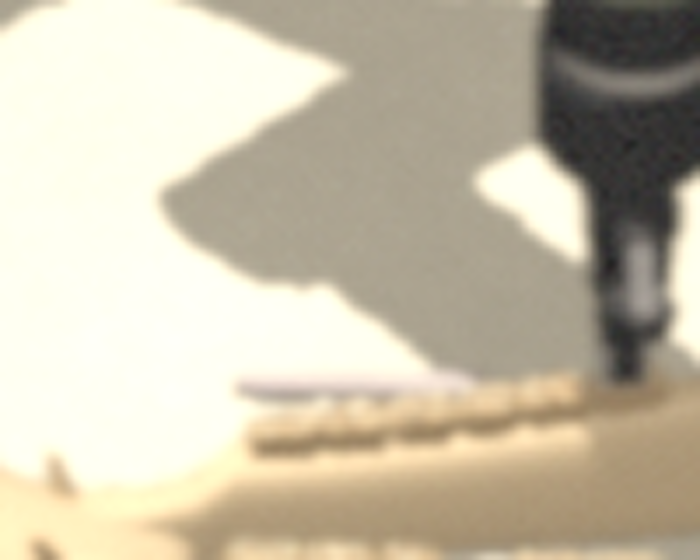

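The finger rests at (625,380), where tooth 6's top was at the start (about (627,378)). It presses with a steady 5 N, and the jaw is in place.

```bash
python3 -c "
from plant import arm
print(arm.close_job())"
```

```text
the job is handed in; nothing more can be done
None
```

I touched all six teeth of the complete row in order, front to rear, and handed the job in with the fingertips resting on the sixth tooth at about 5 N; no result was shown.

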